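# Level the pantry shelf riser

## Task

Stand the spirit level on its long edge in the slot between the two wooden strips on the little shelf, about midway along it, and let go; the shelf hangs low at the end with the winged screw foot. Then turn the foot's wing knob clockwise until the bubble comes to rest between the two lines. Finally press down on top of the level with the fingers, with a moderate push of about 10 N, and finish while still pressing, with the level seated in the slot and the bubble between the lines; leave the jar, the planter and the food container alone.

Things in the scene. Friction and masses are not known exactly. Their poses are not given: they have to be found in the camera images.
- level: Spirit level: aluminium bar with black end caps, 24 mm wide (x), 160 mm long (y), 44 mm high (z), about 0.36 kg, starting upright on the counter on its 24 mm wide underside. Origin: centre of the underside. A vial window 78 mm long lies flush in the middle of the top, with black lines across it 12 mm either side of the middle. Either end may go either way in the slot.
- bubble (a joint): White bubble in the level's vial, 14 mm long; value = its centre's offset in m from the middle of the vial, positive towards the level's own +y end, stops at +-0.031. It drifts to the HIGHER end, 0.6 m per rad of slope, and takes about 1.5 s to settle. Wholly between the lines when within +-0.004.
- slot (a point): Middle of the slot floor (the shelf board's top face, about 0.072 m above the counter). Slot runs along point y, +y points to the screw foot, z is the board's normal. It is 30 mm wide (3 mm to spare each side of the level), open at both ends, between two wooden strips 110 mm long, 14 mm wide, 15 mm high; the level sticks out 25 mm past each strip end and 29 mm above.
- shelf: Wooden shelf board, 120 (x) by 260 (y) by 14 mm, on a black steel frame. Origin: on its pivot at the end away from the screw foot, 125 mm from the slot's middle in -y, 13 mm below the top face. It only tilts about its x; the +y (foot) end starts low by 0.014 to 0.042 rad. It stays where the foot sets it, also under a push of 25 N.
- foot_grip (a point): Grip point of the black wing knob on top of the screw foot, on its upright axis, 190 mm from the slot's middle towards slot +y, 0.126 m above the counter. Wing: a bar 56 mm long (point x, turns with it), 13 mm thick (point y), 28 mm high, its top 12 mm above this point and its lower edge 16 mm below. The axis does not tilt or shift.
- foot (a joint): Turn of the wing knob in rad, 0 at the start, growing clockwise seen from above, range -0.8 to 3.6. Clockwise raises the foot end of the shelf, 0.0175 rad of slope per rad (the bubble shifts 10.5 mm per rad towards the foot end). Level is reached between 0.8 and 2.4 rad. It stays where it is left; friction about 0.12 N m.
- jar: Bystander: clear storage jar with wooden lid, 88 mm across, 100 mm high. Origin: centre of the underside.
- planter: Bystander: white and grey plant pot, 90 mm across, 80 mm high with leaves to 120 mm. Origin: centre of the underside.
- container: Bystander: clear food container with wooden lid, 86 x 116 x 57 mm. Origin: centre of the underside.
Things that resemble listed ones, but are neither listed nor needed, are in the scene too. There is more than one size of the level; the one meant has the size given above.

How it is judged:
By the outcome, as a careful person would: the job done as asked, in the order asked, and still so for the second after the job is handed in, while the arm keeps its last pose, push and grip.
It also fails if it takes over 72 s, if anything falls off the work surface, if the arm or the gripper's body presses on something with over 40 N, if the wrist force passes 120 N, or if a joint passes its speed limit or range.

## Robot

A 6-joint arm with a two-finger parallel gripper is mounted at the origin on the work surface. World frame = base frame: x ahead of the robot, y to its left, z up, the work surface at z = 0. Lengths are in m, angles in degrees, forces in N, time in s.
With the tool pointing down it reaches from about 0.35 to 0.975 m from the base axis. Payload 7.1 kg.
Tool frame: the origin (TCP) lies at the very end of the fingers, on their centre line; the grasp point (between the pads) lies 19 mm behind it; z points along the fingers, y is the line along which they close (so a half turn about z gives the same grasp; the last joint's range is limited). The gripper opens to 88 mm and grips with 3 to 60 N. Pads are 20 mm wide; open, the fingers measure 115 mm over their backs; the gripper's body (75 mm by 178 mm) begins 61 mm behind the grasp point.
Start: joints at [-72.479, 24.242, 93.386, -0, 62.372, -1.089], TCP at [0.199, -0.592, 0.223] pointing down, gripper open.
Joint ranges: [-172.04, 172.04], [-51.8, 120.97], [4.93, 147.93], [-75.15, 255.16], [6.16, 154.13], [-145.62, 145.62]. Speed limits (degrees/s): [136.94, 136.94, 172.46, 180, 180, 180].

## Interface

Orientations are given as a 3x3 rotation matrix whose columns are the frame's x, y, z axes.
In Python, from bench import manip gives the robot as it stands.
- The arm moves only by the tool drive_tool, never from a script. Its argument "plan" is a list of rows, each a list of 4 numbers: the shift along the tool's x, y, z in cm, then the turn about the tool's z in degrees. In form: [[x, y, z, roll], ...]. A call has 1 to 12 rows; each row shifts and turns the commanded pose from where the row before left it, along the tool's axes as they then stand; what a row does not reach is not made up. A row lasts 1/10 s, in which the tool goes at most 50 mm and 8.59 degrees, less where a joint would pass 70% of its speed; a pose out of reach is approached as far as the arm can. A call with a gripper value outside its range is refused whole. "claw" is the finger opening in cm, from 0 to 8.78, set as the call begins (left out, the last holds). The fingers move at their own pace and stop on an object; "grip_force" is the grip in N (left out, the last holds). Time passes only in rows, so rows that do not move let the fingers close. It gives the time, the measured TCP pose, the force, the opening and the grip force at its end, in the units of the state.
- manip.sense(): the state, without advancing time (a new reading comes with each control period).
- manip.read_camera(name): name is "scene" or "top" or "wrist"; returns (picture, depth): 400x640x3 uint8, red, green, blue; 400x640 float32, m along the optical axis (not along the pixel's ray), 0 where there is no reading.
- manip.camera_model(name): a dict with "fx", "fy", "cx", "cy" (pixels), "world_to_cam" (4x4, takes a point from world to camera coordinates). Camera axes: x right, y down, z forward; pixel columns grow to the right and rows downward; lengths in m; the calibration is good to about 2 mm. A picture is of the moment at which its call begins: read the wrist's pose just before it. camera_model takes no time and is no camera call; for the wrist camera it gives the pose at the moment of the call.
- manip.hand_in(): hands the job in; it is judged then, once.
Trained networks look in the newest picture that a camera, given by its name, has taken for a name from the list of things; names that differ only in an ending like _2 or _b are one class to them, and where a whole thing is asked for, a point or a joint stands for the part that bears it (a point fixed in the world has none). Each returns a list of dicts, best first, with "conf" (0 to 1); they miss things now and then, are a little off and sometimes report something else, mostly with a low value. They report only what shows in the picture. A call takes as long as a camera call. They do not tell look-alikes from the thing itself.
- manip.silhouettes(target, camera): "mask" (400x640 bool, what is visible of it) and "extent" ([left, top, right, bottom] in pixels, round what is visible of it).
The state is a dict: "clock": time; "qpos": joint angles; "joint_velocities": joint speeds; "tau": joint torques, N m; "ee_pos": TCP position; "ee_rot": TCP orientation; "contact_force": force on the tool from outside, world axes, zero at the start; "torque": the same for the moment, N m; "grip_width": finger opening in m; "finger_force": force on a finger pad.
Only numpy, scipy, OpenCV 4.12 (cv2) and the standard library are available. Lean on these libraries where they do the work, as an engineer would, in place of code of your own. Each camera call takes 0.05 s, during which the arm holds its last target. There are 200 camera calls.

## Working session

There is one attempt and no reset: what is moved stays moved. The work goes in short steps, Python scripts to look and compute and a tool call to move; the robot and the scene stay as the last step left them, time stands still between calls to the robot, and variables do not carry over. Pictures are saved under pics/ and viewed, at most 10 in all, crops included, and the job is handed in when it is done.

Besides the shell and the picture viewer there is one more tool, called as a command line: name --pt "numbers of a row" for each row, then --argument value for the rest. drive_tool: Moves the arm, as the interface text tells. Its arguments: {"type":"object","properties":{"plan":{"type":"array","items":{"type":"array","items":{"type":"number"}}},"claw":{"type":"number"},"grip_force":{"type":"number"}},"required":["plan"]}

```bash
mkdir -p pics; cat > h.py <<'E'
import numpy as np, cv2
from bench import manip
def cam(n):
    m=manip.camera_model(n); im,d=manip.read_camera(n); return m,im,d
def world(m,d):
    v,u=np.mgrid[0:400,0:640]
    P=np.stack([(u-m["cx"])/m["fx"]*d,(v-m["cy"])/m["fy"]*d,d],-1)
    T=np.linalg.inv(np.array(m["world_to_cam"]))
    W=P@T[:3,:3].T+T[:3,3]; W[d==0]=np.nan; return W
def save(n,im,s=None): cv2.imwrite("pics/"+n+".png",cv2.cvtColor(im,cv2.COLOR_RGB2BGR))
E
python3 - <<'E'
from h import *
s=manip.sense(); print(s["clock"],s["ee_pos"],s["grip_width"],s["ee_rot"])
ims=[]
for n in ["top","scene"]:
    m,im,d=cam(n); W=world(m,d); save(n+"0",im)
    for t in ["level","foot_grip","shelf","jar","planter","container"]:
        for r in manip.silhouettes(t,n)[:4]:
            k=r["mask"]; p=W[k]; p=p[~np.isnan(p[:,0])]
            if len(p)<5: continue
            hi=p[p[:,2]>np.percentile(p[:,2],95)-0.006]
            rc=cv2.minAreaRect((hi[:,:2]*1000).astype(np.float32))
            print(n,t,round(r["conf"],2),np.round(r["extent"]),"top z",np.percentile(p[:,2],95).round(3),"rect",np.round(rc[0]),np.round(rc[1]),round(rc[2],1))
E
```

```text
0.0 [ 0.19929305 -0.59181267  0.22189353] 0.08775261027356941 [[ 9.47729819e-01  3.19073606e-01 -4.73975041e-04]
 [ 3.19073958e-01 -9.47728724e-01  1.44035127e-03]
 [ 1.03783112e-05 -1.51629694e-03 -9.99998850e-01]]
top level 0.77 [438. 102. 472. 185.] top z 0.067 rect [ 665. -503.] [ 33. 223.] 71.8
top level 0.67 [375. 204. 436. 212.] top z 0.049 rect [ 490. -349.] [159.  23.] 88.6
top level 0.66 [405. 227. 449. 310.] top z 0.067 rect [ 320. -400.] [ 35. 223.] 64.2
top level 0.34 [200. 168. 324. 224.] top z 0.089 rect [526.   1.] [147.  58.] 78.1
top shelf 0.91 [200. 168. 328. 223.] top z 0.088 rect [539.  62.] [272.  58.] 78.1
top jar 0.78 [360. 113. 395. 153.] top z 0.104 rect [ 693. -271.] [85. 86.] 18.9
top planter 0.76 [225.  94. 257. 135.] top z 0.125 rect [759.  97.] [83. 71.] 89.6
top container 0.77 [298.  96. 339. 132.] top z 0.062 rect [ 766. -113.] [113.  85.] 88.9
scene level 0.86 [191. 250. 215. 328.] top z 0.066 rect [ 669. -502.] [ 34. 223.] 72.1
scene level 0.58 [197. 165. 222. 228.] top z 0.066 rect [ 323. -399.] [ 35. 227.] 64.4
scene level 0.56 [213. 213. 265. 241.] top z 0.048 rect [ 495. -348.] [ 31. 157.] 0.1
scene foot_grip 0.43 [404. 168. 413. 182.] top z 0.142 rect [571. 205.] [12. 53.] 53.9
scene shelf 0.96 [308. 177. 409. 215.] top z 0.088 rect [529.  -4.] [160.  65.] 80.0
scene jar 0.96 [267. 244. 299. 287.] top z 0.104 rect [ 696. -270.] [83. 86.] 54.6
scene jar 0.19 [308. 176. 412. 215.] top z 0.088 rect [532.  -8.] [172.  77.] 88.3
scene planter 0.77 [391. 218. 430. 261.] top z 0.123 rect [770.  99.] [82. 70.] 86.9
scene container 0.94 [320. 250. 366. 293.] top z 0.061 rect [ 771. -112.] [ 87. 116.] 0.5
```

```bash
python3 - <<'E'
import cv2
a=cv2.imread("pics/top0.png")[80:320,180:500]
cv2.imwrite("pics/t1.png",cv2.resize(a,(800,600),interpolation=cv2.INTER_CUBIC))
E
```

```text
(no output)
```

View pics/t1.png

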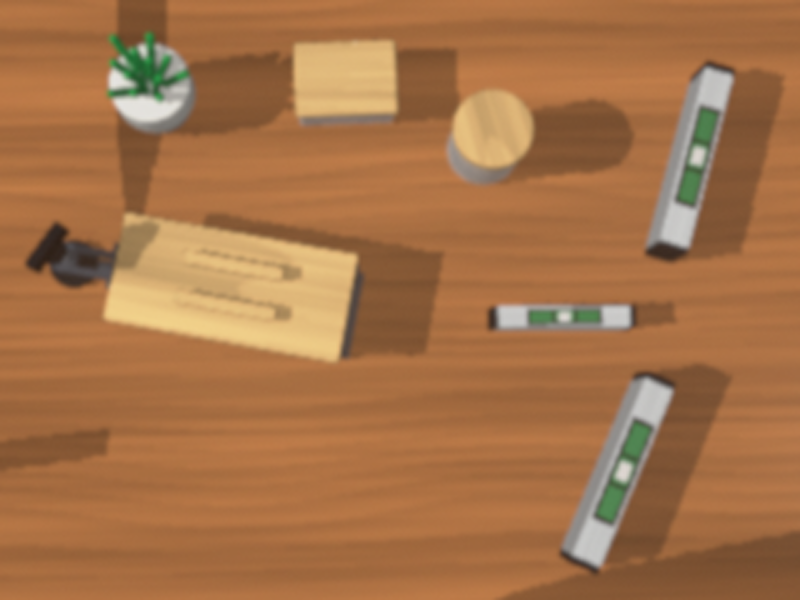

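The crop shows three spirit levels: right-top (crop 690,160) and right-bottom (620,470), both about 223 mm long, and the middle one (565,316), about 159 x 23 mm. Only the middle one has the stated size. The shelf is at (235,285) and its wing knob at (45,248).

drive_tool --pt "4 -1.5 0 0" --pt "4 -1.5 0 0" --pt "4 -1.5 0 0" --pt "4 -1.5 0 0" --pt "4 -1.5 0 0" --pt "4 -1.5 0 0" --pt "4 -1.5 0 0" --pt "4 -1.5 0 0" --pt "3 -1.5 0 0" --claw 6

```text
clock: 1.6
ee_pos: [0.49, -0.3512, 0.2229]
ee_rot: [[0.947, 0.32, 0.001], [0.32, -0.947, -0.0], [0.001, 0.0, -1.0]]
contact_force: [0.8, -1.0, 0.0]
grip_width: 0.0599
finger_force: 0.0
```

drive_tool --pt "0 0 0 -8" --pt "0 0 0 -8" --pt "0 0 0 -8" --pt "0 0 0 -8" --pt "0 0 0 -8" --pt "0 0 0 -8" --pt "0 0 0 -8" --pt "0 0 0 -8" --pt "0 0 0 -7.4" --pt "0 0 0 0" --pt "0 0 0 0"

```text
clock: 2.7
ee_pos: [0.4881, -0.3527, 0.2227]
ee_rot: [[0.003, 1.0, 0.0], [1.0, -0.003, 0.0], [0.0, 0.0, -1.0]]
contact_force: [0.2, -0.5, -0.3]
grip_width: 0.0601
finger_force: 0.0
```

```bash
python3 - <<'E'
from h import *
s=manip.sense(); print(s["clock"],s["ee_pos"],s["grip_width"],s["ee_rot"].round(3) if hasattr(s["ee_rot"],"round") else s["ee_rot"])
m,im,d=cam("wrist"); W=world(m,d); save("w1",im); np.save("w1.npy",W)
for r in manip.silhouettes("level","wrist")[:3]:
    p=W[r["mask"]]; p=p[~np.isnan(p[:,0])]
    hi=p[p[:,2]>np.percentile(p[:,2],90)-0.005]
    print(r["conf"],r["extent"],np.median(hi[:,2]),cv2.minAreaRect((hi[:,:2]*1000).astype(np.float32)))
print(np.linalg.inv(np.array(m["world_to_cam"])).round(3))
E
```

```text
2.7 [ 0.48809514 -0.35265542  0.22269886] 0.06005010415135038 [[ 0.003  1.     0.   ]
 [ 1.    -0.003  0.   ]
 [ 0.     0.    -1.   ]]
0.97 [313.8, 112.1, 339.6, 240.0] 0.043724023301246806 ((491.5643615722656, -348.55438232421875), (158.35324096679688, 23.956146240234375), 88.8497314453125)
0.93 [95.3, 166.6, 282.3, 256.3] 0.061308460709240065 ((307.4462890625, -393.24945068359375), (34.222808837890625, 194.06597900390625), 64.25436401367188)
0.72 [369.5, 247.5, 476.1, 279.9] 0.05942208242038893 ((570.1349487304688, -406.73992919921875), (24.852638244628906, 199.74224853515625), 38.453529357910156)
[[ 1.    -0.004 -0.     0.486]
 [-0.004 -0.956 -0.292 -0.273]
 [ 0.001  0.292 -0.956  0.384]
 [ 0.     0.     0.     1.   ]]
```

View pics/w1.png

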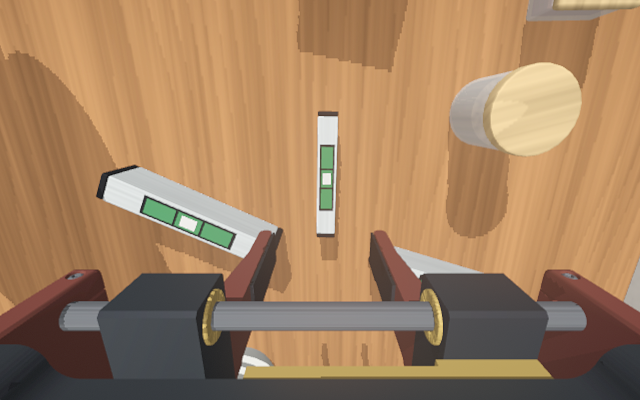

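The wrist view shows the target level at pixels (327,175), measured at 158 x 24 mm with its top at z 0.044, which matches the description. The big levels are at (190,215) and (420,265). I'll grasp the target now.

drive_tool --pt "0.4 0.35 2 1" --pt "0 0 3 0" --pt "0 0 3 0" --pt "0 0 3 0" --pt "0 0 3 0" --pt "0 0 2.5 0" --pt "0 0 2 0" --pt "0 0 1.2 0" --pt "0 0 0.5 0" --pt "0 0 0 0"

```text
clock: 3.8
ee_pos: [0.4916, -0.3486, 0.0205]
ee_rot: [[0.018, 1.0, -0.0], [1.0, -0.018, 0.0], [0.0, -0.0, -1.0]]
contact_force: [-0.1, -0.1, 0.6]
grip_width: 0.0598
finger_force: 0.0
```

drive_tool --pt "0 0 0 0" --pt "0 0 0 0" --pt "0 0 0 0" --pt "0 0 0 0" --pt "0 0 0 0" --pt "0 0 0 0" --claw 1.5 --grip_force 25

```text
clock: 4.4
ee_pos: [0.492, -0.3489, 0.0211]
ee_rot: [[0.017, 1.0, 0.001], [1.0, -0.017, -0.001], [-0.001, 0.001, -1.0]]
contact_force: [1.1, 0.8, 3.2]
grip_width: 0.0237
finger_force: 25.0
```

drive_tool --pt "0 0 -1 0" --pt "0 0 -2 0" --pt "0 0 -3 0" --pt "0 0 -4 0" --pt "1 0 -4 0" --pt "3 0.3 -4 0" --pt "4 0.5 -3 0" --pt "4 0.5 -1 0" --pt "4 0.5 0 0" --pt "4 0.5 0 0" --pt "4 0.3 0 0" --pt "2 0 0 0"

```text
clock: 5.6
ee_pos: [0.5212, -0.0865, 0.2405]
ee_rot: [[0.016, 1.0, -0.001], [1.0, -0.016, 0.001], [0.001, -0.001, -1.0]]
contact_force: [-0.4, 0.0, -3.7]
grip_width: 0.0237
finger_force: 25.0
```

drive_tool --pt "0 0 0 0" --pt "0 0 0 0" --pt "0 0 0 0"

```text
clock: 5.9
ee_pos: [0.5218, -0.0902, 0.2405]
ee_rot: [[0.018, 1.0, -0.0], [1.0, -0.018, -0.0], [-0.0, -0.0, -1.0]]
contact_force: [0.8, -0.7, -3.9]
grip_width: 0.0236
finger_force: 25.0
```

```bash
python3 - <<'E'
from h import *
s=manip.sense(); print(s["clock"],s["ee_pos"],s["grip_width"])
m,im,d=cam("wrist"); W=world(m,d); save("w2",im); np.save("w2.npy",W)
for t in ["shelf","level","foot_grip"]:
  for r in manip.silhouettes(t,"wrist")[:2]:
    p=W[r["mask"]]; p=p[~np.isnan(p[:,0])]
    print(t,r["conf"],r["extent"],np.percentile(p,[2,50,98],axis=0).round(3).tolist())
E
```

```text
5.9 [ 0.52179067 -0.09021636  0.24046145] 0.023551716360605286
shelf 0.93 [260.2, 0.0, 405.3, 208.8] [[0.458, -0.098, 0.069], [0.532, 0.029, 0.072], [0.597, 0.098, 0.088]]
shelf 0.63 [295.4, 114.5, 351.1, 364.1] [[0.509, -0.159, 0.262], [0.52, -0.063, 0.263], [0.532, -0.012, 0.265]]
level 0.87 [295.7, 117.6, 348.3, 363.3] [[0.509, -0.159, 0.262], [0.52, -0.063, 0.263], [0.532, -0.012, 0.265]]
level 0.81 [125.8, 331.8, 181.5, 376.5] [[0.222, -0.388, 0.024], [0.254, -0.356, 0.06], [0.286, -0.338, 0.062]]
```

View pics/w2.png

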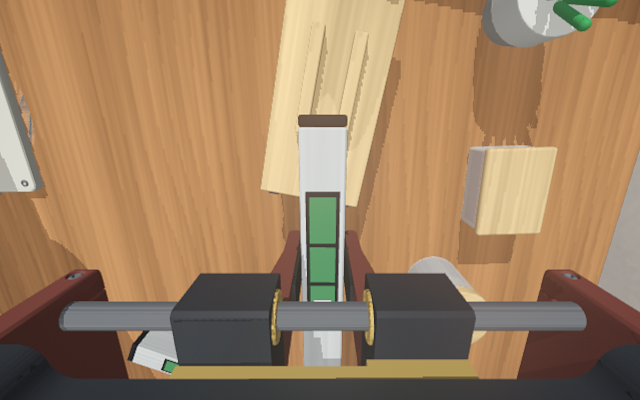

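The held level fills the view at (322,240). Both strips are visible from (314,25)/(360,35) down to about (308,110)/(345,115). I'll fit the slot from this depth map.

```bash
cat > fit.py <<'E'
from h import *
def slot(W,k):
    Z=W[...,2]
    b=W[k&(Z<.08)&(Z>.055)]
    for _ in range(4):
        A=np.c_[b[:,:2],np.ones(len(b))]; c=np.linalg.lstsq(A,b[:,2],rcond=None)[0]
        b=b[abs(A@c-b[:,2])<.003]
    h=Z-(W[...,0]*c[0]+W[...,1]*c[1]+c[2])
    dil=cv2.dilate(k.astype(np.uint8),np.ones((5,5)))>0
    s=((h>.011)&(h<.019)&dil).astype(np.uint8)
    n,l,st,_=cv2.connectedComponentsWithStats(s)
    R=[]
    for i in range(1,n):
        if st[i,4]<60: continue
        r=cv2.minAreaRect((W[l==i][:,:2]*1000).astype(np.float32)); R.append(r)
        print("strip",st[i],np.round(r[0],1),np.round(r[1],1),round(r[2],2))
    print("plane",c.round(4),"n",len(b),"board rect",cv2.minAreaRect((b[:,:2]*1000).astype(np.float32)))
    return c,R
E
python3 - <<'E'
from fit import *
W=np.load("w2.npy")
im,d=manip.read_camera("wrist")
k=manip.silhouettes("shelf","wrist")[0]["mask"]; slot(W,k)
m,im,d=cam("top"); W=world(m,d); save("top1",im)
r=manip.silhouettes("shelf","top")[0]; print(r["conf"],r["extent"]); slot(W,r["mask"])
for n in ["top","scene"]:
    m,im,d=cam(n); W=world(m,d)
    k=(W[...,2]>.128)&(W[...,2]<.15)&(abs(W[...,0]-.571)<.045)&(abs(W[...,1]-.205)<.045)
    p=W[k]; print(n,len(p), np.median(p[:,2]) if len(p) else 0, cv2.minAreaRect((p[:,:2]*1000).astype(np.float32)))
    rr=manip.silhouettes("foot_grip",n); print([(r["conf"],r["extent"]) for r in rr])
W=np.load("w2.npy"); k=(W[...,2]>.258)&(W[...,2]<.27)&(abs(W[...,0]-.52)<.02)
print(cv2.minAreaRect((W[k][:,:2]*1000).astype(np.float32)))
E
```

```text
plane [0. 0. 0.] n 0 board rect ((0.0, 0.0), (0.0, 0.0), 0.0)
0.58 [200.1, 166.6, 322.1, 213.8]
strip [277 202  14   7  61] [500.6 -13.1] [35.3 13. ] 77.63
plane [-0.003  -0.0256  0.0761] n 1302 board rect ((536.9004516601562, 50.81079864501953), (324.8662109375, 119.73233032226562), 78.38716888427734)
top 127 0.13793634010787237 ((568.9837036132812, 203.41366577148438), (13.893808364868164, 55.28828048706055), 54.2966423034668)
[(0.73, [300.9, 95.7, 338.0, 130.2]), (0.53, [192.8, 169.6, 205.3, 185.3])]
scene 56 0.1373889280483116 ((571.7533569335938, 204.11004638671875), (12.390684127807617, 60.72420120239258), 53.88450622558594)
[]
((520.5830078125, -86.91693115234375), (39.812137603759766, 154.07171630859375), 4.465804576873779)
```

```bash
python3 - <<'E'
from fit import *
W=np.load("w2.npy")
k=(W[...,2]>.05)&(W[...,2]<.1)&(W[...,1]>-.15)&(W[...,0]<.64)&(W[...,0]>.42); k[:, :230]=0
k=cv2.erode(k.astype(np.uint8),np.ones((3,3)))>0
c,R=slot(W,k)
Z=W[...,2]; h=Z-(W[...,0]*c[0]+W[...,1]*c[1]+c[2])
p=W[k&(h>.006)&(h<.019)][:,:2]*1000
F=np.array([570.4,203.8])
for a in [77,77.5,78,78.5,79]:
    u=np.array([np.cos(np.radians(a)),np.sin(np.radians(a))]); v=np.array([u[1],-u[0]])
    q=(p-F); L=q@v; A=q@u
    print(a,"along",np.percentile(A,[1,99]).round(1),[ (np.percentile(x,[3,97]).round(1)) for x in (L[L<0],L[L>0])],
      "lat slope",[np.degrees(np.polyfit(A[s],L[s],1)[0]).round(2) for s in (L<0,L>0)])
# level held
k=(Z>.255)&(Z<.272)&(abs(W[...,0]-.52)<.014)
q=W[k][:,:2]*1000; m,b=np.polyfit(q[:,1],q[:,0],1); print("level x=%.4f y+%.1f"%(m,b), np.percentile(q[:,1],[.5,99.5]))
E
```

```text
strip [ 295   21   31  112 1318] [508.5  23.9] [109.6  14.1] 78.14
strip [ 339   30   30  102 1189] [552.8  20.5] [97.9 14.2] 78.15
plane [-0.0037 -0.0203  0.0743] n 13804 board rect ((526.1021728515625, 1.3735885620117188), (223.64796447753906, 117.32929992675781), 78.1080551147461)
77 along [-226.3 -135.4] [array([-26.6, -13.2]), array([16.9, 30.6])] lat slope [np.float64(-0.52), np.float64(-1.97)]
77.5 along [-226.5 -135.5] [array([-28.1, -14.8]), array([15.5, 28.9])] lat slope [np.float64(-0.04), np.float64(-1.48)]
78 along [-226.8 -135.3] [array([-29.7, -16.4]), array([13.9, 27.3])] lat slope [np.float64(0.45), np.float64(-1.0)]
78.5 along [-227.  -135.3] [array([-31.3, -17.9]), array([12.5, 25.8])] lat slope [np.float64(0.94), np.float64(-0.51)]
79 along [-227.2 -135.2] [array([-33. , -19.4]), array([11. , 24.2])] lat slope [np.float64(1.43), np.float64(-0.03)]
level x=0.0186 y+521.6 [-161.73195818  -10.89188072]
```

drive_tool --pt "0 0 0 5.4" --pt "0 0 0 5.4" --pt "3 -0.4 0 0" --pt "3 -0.4 0 0" --pt "3 -0.4 0 0" --pt "1.9 -0.15 0 0" --pt "0 0 3 0" --pt "0 0 4 0" --pt "0 0 3 0" --pt "0 0 1.8 0" --pt "0 0 0 0" --pt "0 0 0 0"

```text
clock: 7.7
ee_pos: [0.5314, 0.0201, 0.1227]
ee_rot: [[0.204, 0.979, -0.0], [0.979, -0.204, 0.0], [-0.0, -0.0, -1.0]]
contact_force: [0.7, -0.3, -3.6]
grip_width: 0.0238
finger_force: 25.0
```

```bash
python3 - <<'E'
from h import *
s=manip.sense(); print(s["clock"],s["ee_pos"],s["grip_width"],np.degrees(np.arctan2(s["ee_rot"][1][0],s["ee_rot"][0][0])))
m,im,d=cam("wrist"); W=world(m,d); np.save("w3.npy",W); Z=W[...,2]
save("w3",cv2.resize(im[60:360,200:440],(480,600),interpolation=cv2.INTER_CUBIC))
o=np.array([530.05,19.3]);u=np.array([.2054,.9787]);v=np.array([.9787,-.2054])
A=(W[...,:2]*1000-o)@u; L=(W[...,:2]*1000-o)@v
for nm,lo,hi in (("level",.13,.15),("strip",.084,.091)):
  k=(Z>lo)&(Z<hi)&(abs(L)<31)
  for a0 in range(-80,100,20):
    j=k&(A>a0)&(A<a0+20)&(abs(L)<(13.9 if nm=="level" else 31))
    if j.sum()>20: print(nm,a0,j.sum(),np.percentile(L[j],[2,98]).round(1), np.median(Z[j]).round(4), (np.percentile(L[j&(L<0)],[2,98]).round(1),np.percentile(L[j&(L>0)],[2,98]).round(1)) if nm=="strip" and (j&(L<0)).any() and (j&(L>0)).any() else "")
  print(nm,"along",np.percentile(A[k],[1,99]))
E
```

```text
7.7 [0.53140895 0.02010187 0.12273425] 0.023832491319352216 78.2140473267266
level -80 566 [-11.9  11.2] 0.1452 
level -60 768 [-11.8  10.9] 0.1453 
level -40 205 [-12.4  10.9] 0.1455 
level -20 1307 [-12.2  11.4] 0.1459 
level 0 1553 [-12.6  13. ] 0.1457 
level 20 1611 [-11.9  10.9] 0.1457 
level 40 1820 [-11.9  10.9] 0.1453 
level 60 2039 [-11.8  10.8] 0.1452 
level 80 46 [-10.8   9.9] 0.1445 
level along [-69.76193859  79.39492703]
strip -20 210 [-29.   28.6] 0.0869 (array([-29.1, -17.4]), array([16.8, 28.7]))
strip 0 794 [-28.5  28.1] 0.0868 (array([-28.8, -17.7]), array([16.7, 28.4]))
strip 20 876 [-28.4  28.1] 0.0864 (array([-28.7, -17.5]), array([16.7, 28.3]))
strip 40 674 [-28.3  28. ] 0.086 (array([-28.6, -17.7]), array([17. , 28.4]))
strip along [-8.35693325 54.15675805]
```

View pics/w3.png

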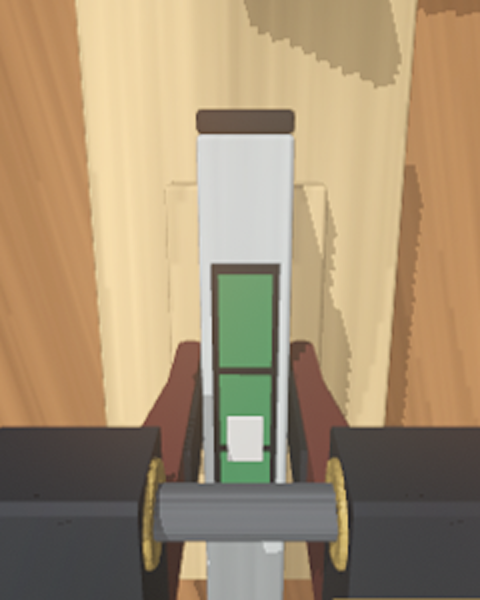

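The level hovers centred over the slot. Its end is 25 mm past the strip ends and the lateral error is about 0.3 mm. Lowering.

drive_tool --pt "0 0.03 0.8 0" --pt "0 0 0.7 0" --pt "0 0 0.5 0" --pt "0 0 0.4 0" --pt "0 0 0.2 0" --pt "0 0 0 0" --pt "0 0 0 0"

```text
clock: 8.45
ee_pos: [0.5315, 0.02, 0.0965]
ee_rot: [[0.204, 0.979, 0.0], [0.979, -0.204, 0.0], [0.0, 0.0, -1.0]]
contact_force: [0.6, -0.8, -3.5]
grip_width: 0.0238
finger_force: 25.0
```

drive_tool --pt "0 0 0.1 0" --pt "0 0 0.1 0" --pt "0 0 0 0" --pt "0 0 0 0"

```text
clock: 8.85
ee_pos: [0.5317, 0.0201, 0.0947]
ee_rot: [[0.204, 0.979, 0.001], [0.979, -0.204, 0.0], [0.0, 0.001, -1.0]]
contact_force: [-0.0, 0.3, -0.5]
grip_width: 0.0237
finger_force: 25.0
```

drive_tool --pt "0 0 0 0" --pt "0 0 0 0" --pt "0 0 0 0" --pt "0 0 -1 0" --pt "0 0 -2 0" --pt "0 0 -4 0" --pt "0 0 -4 0" --pt "0 0 -3 0" --pt "0 0 0 0" --pt "0 0 0 0" --claw 4.5

```text
clock: 9.85
ee_pos: [0.5316, 0.02, 0.2354]
ee_rot: [[0.204, 0.979, 0.002], [0.979, -0.204, 0.0], [0.0, 0.002, -1.0]]
contact_force: [-0.1, 0.3, 0.5]
grip_width: 0.0448
finger_force: 0.0
```

```bash
cat > bub.py <<'E'
from h import *
o=np.array([530.05,19.3]);u=np.array([.2054,.9787]);v=np.array([.9787,-.2054])
def bub(n,W,im,zlo=.10,zhi=.13):
    A=(W[...,:2]*1000-o)@u; L=(W[...,:2]*1000-o)@v; Z=W[...,2]
    top=(Z>zlo)&(Z<zhi)&(abs(L)<16)&(abs(A)<95)
    hsv=cv2.cvtColor(im,cv2.COLOR_RGB2HSV).astype(int)
    g=top&(hsv[...,1]>90)&(hsv[...,0]>45)&(hsv[...,0]<85)
    if g.sum()<20: print(n,"no vial",g.sum()); return
    a0,a1=np.percentile(A[g],[1,99]); l0,l1=np.percentile(L[g],[5,95])
    b=top&(hsv[...,1]<60)&(hsv[...,2]>150)&(A>a0+1)&(A<a1-1)&(L>l0)&(L<l1)
    x=A[b]; lv=(A[top].min(),A[top].max())
    print(n,"level along %.1f %.1f L %.1f %.1f"%(*lv,*np.percentile(L[top],[2,98])),"z",np.median(Z[top]).round(4),"vial",a0.round(1),a1.round(1),"bubble",x.mean().round(1) if len(x) else None,np.percentile(x,[2,98]).round(1) if len(x) else "",len(x),"-> off %.1f"%(x.mean()-(a0+a1)/2) if len(x) else "")
E
python3 - <<'E'
from bub import *
s=manip.sense(); print(s["clock"],s["ee_pos"])
m,im,d=cam("wrist"); W=world(m,d); np.save("w4.npy",W); Z=W[...,2]; save("w4",im)
bub("wrist",W,im)
k=(Z>.128)&(Z<.15)&(abs(W[...,0]-.571)<.045)&(abs(W[...,1]-.205)<.045); print("wing wrist",k.sum())
if k.sum()>20: print(cv2.minAreaRect((W[k][:,:2]*1000).astype(np.float32)),np.median(Z[k]))
for n in ("top","scene"):
    m,im,d=cam(n); bub(n,world(m,d),im)
E
```

```text
9.85 [0.53158409 0.01996039 0.23541795]
wrist no vial 0
wing wrist 0
top no vial 1
scene level along -78.0 81.4 L -11.3 15.3 z 0.1151 vial -36.5 39.2 bubble -12.1 [-19.2  -4.8] 11 -> off -13.4
```

View pics/w4.png

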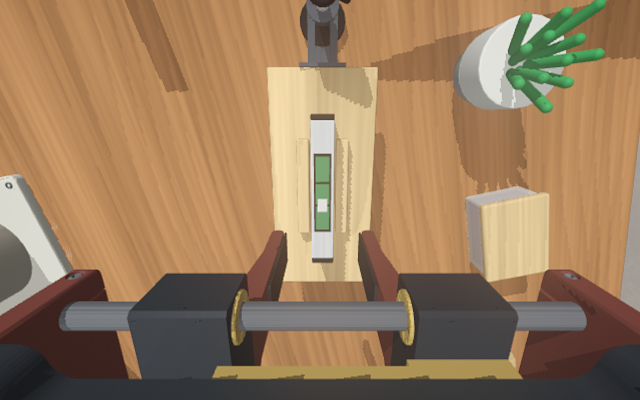

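The level sits in the slot between the strips at (322,190), with the bubble towards the pivot end at (322,204). The foot is at (320,15). I'll move on to view the wing.

drive_tool --pt "3 0 0 0" --pt "4 0 0 0" --pt "3 0 0 0" --pt "0 0 0 0" --pt "0 0 0 0"

```text
clock: 10.5
ee_pos: [0.551, 0.118, 0.2331]
ee_rot: [[0.203, 0.979, -0.003], [0.979, -0.203, -0.001], [-0.001, -0.002, -1.0]]
contact_force: [-0.2, -0.7, -0.6]
grip_width: 0.0454
finger_force: 0.0
```

```bash
python3 - <<'E'
from bub import *
s=manip.sense(); print(s["clock"],s["ee_pos"])
W=np.load("w4.npy"); im4=cv2.cvtColor(cv2.imread("pics/w4.png"),cv2.COLOR_BGR2RGB)
print(W[168,322],im4[168,322],W[125,322]); bub("w4",W,im4)
m,im,d=cam("wrist"); W=world(m,d); np.save("w5.npy",W); Z=W[...,2]; save("w5",im)
print(W[100,320])
k=(Z>.130)&(Z<.15)&(abs(W[...,0]-.571)<.045)&(abs(W[...,1]-.205)<.045); print("wing wrist",k.sum())
if k.sum()>20: print(cv2.minAreaRect((W[k][:,:2]*1000).astype(np.float32)),np.median(Z[k]))
E
```

```text
10.5 [0.55100023 0.11797626 0.23305149]
[0.53546828 0.04659681 0.11443708] [125 165 116] [0.54414501 0.08801747 0.11357985]
w4 no vial 0
[0.56571134 0.20768173 0.13763787]
wing wrist 980
((568.8323974609375, 204.7554931640625), (13.035982131958008, 55.79347229003906), 54.07261657714844) 0.1372074226767035
```

drive_tool --pt "3 0 0 0" --pt "3 0 0 0" --pt "2.9 0 0 0" --pt "0 0 0 -8.2" --pt "0 0 0 -8.2" --pt "0 0 0 -8.2" --pt "0 0 0 -8.2" --pt "0 0 0 -8.2" --pt "0 0 0 -8.2" --pt "0 0 0 -8.2" --pt "0 0 0 -8.4"

```text
clock: 11.65
ee_pos: [0.5698, 0.2033, 0.234]
ee_rot: [[-0.812, 0.584, -0.001], [0.584, 0.812, -0.001], [0.001, -0.001, -1.0]]
contact_force: [-0.1, 0.9, -0.1]
grip_width: 0.0452
finger_force: 0.0
```

drive_tool --pt "0 0 3 0" --pt "0 0 3 0" --pt "0 0 2 0" --pt "0 0 0 0" --pt "0 0 0 0"

```text
clock: 12.15
ee_pos: [0.57, 0.204, 0.1545]
ee_rot: [[-0.808, 0.589, -0.001], [0.589, 0.808, -0.0], [0.0, -0.001, -1.0]]
contact_force: [1.1, -0.6, 0.9]
grip_width: 0.0451
finger_force: 0.0
```

drive_tool --pt "0 0 2 0" --pt "0 0 1.5 0" --pt "0 0 0.7 0" --pt "0 0 0 0"

```text
clock: 12.55
ee_pos: [0.5696, 0.2047, 0.1119]
ee_rot: [[-0.809, 0.588, -0.001], [0.588, 0.809, -0.0], [0.001, -0.001, -1.0]]
contact_force: [0.0, -0.5, -0.6]
grip_width: 0.0447
finger_force: 0.0
```

drive_tool --pt "0 0 0 0" --pt "0 0 0 0" --pt "0 0 0 0" --pt "0 0 0 0" --pt "0 0 0 0" --pt "0 0 0 0" --claw 0.5 --grip_force 25

```text
clock: 13.15
ee_pos: [0.5704, 0.2053, 0.1129]
ee_rot: [[-0.809, 0.587, 0.001], [0.587, 0.809, 0.0], [-0.0, 0.001, -1.0]]
contact_force: [-0.2, 2.3, 2.1]
grip_width: 0.0128
finger_force: 25.0
```

drive_tool --pt "0 0 0 3" --pt "0 0 0 6" --pt "0 0 0 6" --pt "0 0 0 6" --pt "0 0 0 6" --pt "0 0 0 6" --pt "0 0 0 6" --pt "0 0 0 6" --pt "0 0 0 6" --pt "0 0 0 6" --pt "0 0 0 6" --pt "0 0 0 3"

```text
clock: 14.35
ee_pos: [0.5705, 0.2053, 0.1129]
ee_rot: [[0.211, 0.977, 0.001], [0.977, -0.211, 0.001], [0.001, 0.001, -1.0]]
contact_force: [0.6, 1.8, 2.2]
grip_width: 0.0129
finger_force: 25.0
```

drive_tool --pt "0 0 0 0" --pt "0 0 0 0" --pt "0 0 0 0" --pt "0 0 0 0" --pt "0 0 0 0" --pt "0 0 0 0" --pt "0 0 0 0" --pt "0 0 0 0" --pt "0 0 0 0" --pt "0 0 0 0" --pt "0 0 0 0" --pt "0 0 0 0"

```text
clock: 15.55
ee_pos: [0.5705, 0.2053, 0.1128]
ee_rot: [[0.208, 0.978, 0.001], [0.978, -0.208, 0.001], [0.001, 0.001, -1.0]]
contact_force: [1.4, 2.7, 5.0]
grip_width: 0.0128
finger_force: 25.0
```

```bash
sed -i 's/hsv\[...,1\]>90/hsv[...,1]>55/; s/hsv\[...,1\]<60/hsv[...,1]<45/' bub.py; python3 - <<'E'
from bub import *
W=np.load("w4.npy"); im4=cv2.cvtColor(cv2.imread("pics/w4.png"),cv2.COLOR_BGR2RGB); bub("w4",W,im4)
for n in ("scene","top","wrist"):
    m,im,d=cam(n); bub(n,world(m,d),im); save(n+"5",im)
E
```

```text
w4 level along -79.0 81.4 L -11.4 11.5 z 0.1158 vial -38.1 39.1 bubble -10.9 [-17.9  -4.2] 142 -> off -11.4
scene level along -79.1 81.7 L -11.0 15.2 z 0.1172 vial -38.1 38.4 bubble -1.7 [-8.4  4.5] 14 -> off -1.8
top level along -80.5 79.5 L -12.0 11.5 z 0.1198 vial -37.7 38.7 bubble -1.5 [-8.5  5.5] 27 -> off -1.9
wrist no vial 0
```

drive_tool --pt "0 0 0 0" --pt "0 0 0 0" --pt "0 0 0 0" --pt "0 0 0 0" --pt "0 0 0 0" --pt "0 0 0 0" --pt "0 0 0 0" --pt "0 0 0 0"

```text
clock: 16.5
ee_pos: [0.5705, 0.2053, 0.1128]
ee_rot: [[0.208, 0.978, 0.001], [0.978, -0.208, 0.001], [0.001, 0.001, -1.0]]
contact_force: [2.3, 4.4, 4.6]
grip_width: 0.0129
finger_force: 25.0
```

```bash
python3 - <<'E'
from bub import *
for n in ("scene","top"):
    m,im,d=cam(n); bub(n,world(m,d),im)
E
```

```text
scene level along -79.0 81.2 L -12.0 15.4 z 0.1173 vial -38.3 38.3 bubble -0.9 [-8.2  5.8] 12 -> off -0.9
top level along -80.3 79.6 L -12.0 11.4 z 0.1199 vial -37.8 38.5 bubble -1.4 [-8.1  5.6] 29 -> off -1.7
```

drive_tool --pt "0 0 0 3" --pt "0 0 0 3" --pt "0 0 0 0" --pt "0 0 0 0" --pt "0 0 0 0"

```text
clock: 17.1
ee_pos: [0.5705, 0.2053, 0.1129]
ee_rot: [[0.309, 0.951, 0.001], [0.951, -0.309, 0.001], [0.001, 0.001, -1.0]]
contact_force: [1.9, 3.8, 5.7]
grip_width: 0.0124
finger_force: 25.0
```

drive_tool --pt "0 0 0 0" --pt "0 0 0 0" --pt "0 0 0 0" --pt "0 0 -1 0" --pt "0 0 -2 0" --pt "0 0 -3 0" --pt "0 0 -4 0" --pt "0 0 -2 0" --pt "0 0 0 0" --pt "0 0 0 0" --claw 4.5

```text
clock: 18.1
ee_pos: [0.5698, 0.2048, 0.2325]
ee_rot: [[0.309, 0.951, 0.0], [0.951, -0.309, 0.0], [0.0, 0.0, -1.0]]
contact_force: [-0.2, -0.5, -0.4]
grip_width: 0.0449
finger_force: 0.0
```

drive_tool --pt "0 0 0 -6.2" --pt "-3 0 0 0" --pt "-4 0 0 0" --pt "-4 0 0 0" --pt "-4 0 0 0" --pt "-4 0 0 0" --pt "-3 0 0 0" --pt "-2.1 0 0 0" --pt "0 0 3 0" --pt "0 0 3 0" --pt "0 0 2 0" --pt "0 0 0 0" --claw 0 --grip_force 10

```text
clock: 19.3
ee_pos: [0.5173, -0.0308, 0.1484]
ee_rot: [[0.205, 0.979, -0.009], [0.979, -0.205, 0.001], [-0.001, -0.009, -1.0]]
contact_force: [-0.4, 0.2, 0.2]
grip_width: 0.0009
finger_force: 0.0
```

drive_tool --pt "0 0 0 0" --pt "0 0 0 0" --pt "0 0 0 0" --pt "0 0 0 0"

```text
clock: 19.7
ee_pos: [0.5213, -0.0309, 0.1533]
ee_rot: [[0.204, 0.979, 0.002], [0.979, -0.204, -0.0], [0.0, 0.002, -1.0]]
contact_force: [0.2, 0.1, -0.4]
grip_width: 0.0005
finger_force: 0.0
```

```bash
python3 - <<'E'
from bub import *
s=manip.sense(); print(s["clock"],s["ee_pos"],s["contact_force"],s["grip_width"])
for n in ("scene","top","wrist"):
    m,im,d=cam(n); bub(n,world(m,d),im)
save("w6",im)
E
```

```text
19.7 [ 0.52131876 -0.03089946  0.15333645] [ 0.15967336  0.14633465 -0.38950845] 0.0005235882560659987
scene level along -79.2 81.8 L -11.9 15.4 z 0.1179 vial -37.8 37.7 bubble 1.5 [-7.3 16.1] 12 -> off 1.6
top no vial 0
wrist level along -61.1 80.0 L -11.6 11.3 z 0.1187 vial -38.1 39.0 bubble -0.2 [-7.4  6.7] 314 -> off -0.7
```

View pics/w6.png

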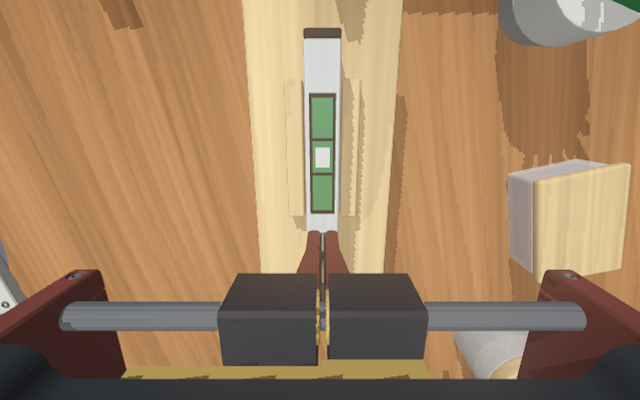

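The bubble at (322,157) rests midway between the lines at (322,139) and (322,174), offset about -0.5 mm. The fingers are above the level's bare aluminium near (322,235). Next I press.

drive_tool --pt "0 0 1.5 0" --pt "0 0 1 0" --pt "0 0 0.6 0" --pt "0 0 0 0" --pt "0 0 0.1 0" --pt "0 0 0 0"

```text
clock: 20.45
ee_pos: [0.521, -0.0309, 0.1207]
ee_rot: [[0.204, 0.979, 0.0], [0.979, -0.204, -0.0], [0.0, 0.0, -1.0]]
contact_force: [-0.1, 0.4, -0.2]
grip_width: 0.0004
finger_force: 0.0
```

drive_tool --pt "0 0 0.1 0" --pt "0 0 0.1 0" --pt "0 0 0 0"

```text
clock: 20.75
ee_pos: [0.5212, -0.0308, 0.1191]
ee_rot: [[0.204, 0.979, 0.001], [0.979, -0.204, 0.0], [0.0, 0.001, -1.0]]
contact_force: [-0.0, 0.1, 5.1]
grip_width: 0.0004
finger_force: 2.7
```

drive_tool --pt "0 0 0.03 0" --pt "0 0 0 0" --pt "0 0 0 0" --pt "0 0 0 0"

```text
clock: 21.15
ee_pos: [0.5212, -0.0308, 0.119]
ee_rot: [[0.204, 0.979, 0.001], [0.979, -0.204, 0.0], [0.0, 0.001, -1.0]]
contact_force: [-1.6, 0.4, 6.8]
grip_width: 0.0007
finger_force: 3.6
```

drive_tool --pt "0 0 0.05 0" --pt "0 0 0 0" --pt "0 0 0 0" --pt "0 0 0 0" --pt "0 0 0 0" --pt "0 0 0 0"

```text
clock: 21.75
ee_pos: [0.5213, -0.0308, 0.1189]
ee_rot: [[0.204, 0.979, 0.001], [0.979, -0.204, 0.0], [0.0, 0.001, -1.0]]
contact_force: [-2.7, 1.0, 10.6]
grip_width: 0.0006
finger_force: 5.5
```

drive_tool --pt "0 0 0 0" --pt "0 0 0 0" --pt "0 0 0 0" --pt "0 0 0 0" --pt "0 0 0 0" --pt "0 0 0 0" --pt "0 0 0 0" --pt "0 0 0 0" --pt "0 0 0 0" --pt "0 0 0 0"

```text
clock: 22.75
ee_pos: [0.5213, -0.0308, 0.1189]
ee_rot: [[0.204, 0.979, 0.001], [0.979, -0.204, 0.0], [0.0, 0.001, -1.0]]
contact_force: [-2.7, 1.8, 10.8]
grip_width: 0.0001
finger_force: 5.5
```

```bash
python3 - <<'E'
from bub import *
for n in ("scene","wrist"):
    m,im,d=cam(n); bub(n,world(m,d),im)
save("w7",im)
s=manip.sense(); print(s["clock"],s["ee_pos"],s["contact_force"])
E
```

```text
scene level along -78.8 82.0 L -8.3 15.4 z 0.116 vial 6.6 38.0 bubble 23.3 [23.3 23.3] 1 -> off 1.0
wrist level along -56.9 80.0 L -11.4 11.5 z 0.1181 vial -38.4 38.4 bubble -2.2 [-9.5  4.8] 427 -> off -2.2
22.85 [ 0.52131343 -0.03078536  0.11887303] [-3.22811227  0.72777772 11.32679647]
```

View pics/w7.png

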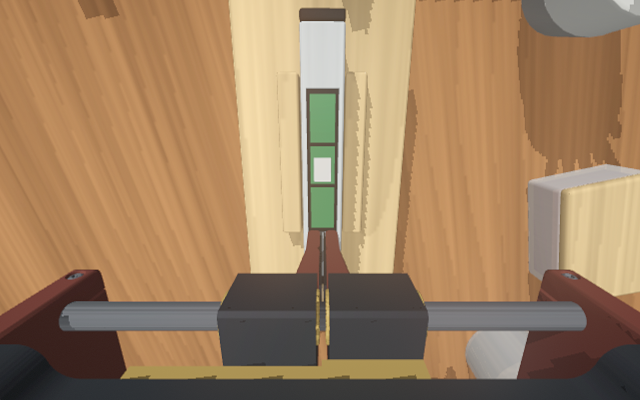

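drive_tool --pt "0 0 0 0" --pt "0 0 0 0" --pt "0 0 0 0" --pt "0 0 0 0" --pt "0 0 0 0" --pt "0 0 0 0" --pt "0 0 0 0" --pt "0 0 0 0" --pt "0 0 0 0" --pt "0 0 0 0"

```text
clock: 23.85
ee_pos: [0.5213, -0.0308, 0.1189]
ee_rot: [[0.204, 0.979, 0.001], [0.979, -0.204, 0.0], [0.0, 0.001, -1.0]]
contact_force: [-1.8, 1.2, 10.7]
grip_width: 0.0005
finger_force: 5.5
```

```bash
python3 - <<'E'
from bub import *
W0=None
for n in ("wrist",):
    m,im,d=cam(n); W=world(m,d); bub(n,W,im)
def topslope(W):
    A=(W[...,:2]*1000-o)@u; L=(W[...,:2]*1000-o)@v; Z=W[...,2]
    k=(Z>.108)&(Z<.124)&(abs(L)<9)&(A>-38)&(A<78); b=(abs(L)>40)&(abs(L)<55)&(A>-30)&(A<100)&(Z>.06)&(Z<.08)
    print("level slope",np.polyfit(A[k],Z[k]*1000,1),"board",np.polyfit(A[b],Z[b]*1000,1))
topslope(W)
s=manip.sense(); print(s["clock"],s["contact_force"])
E
```

```text
wrist level along -56.2 80.0 L -11.4 11.5 z 0.1181 vial -38.3 38.4 bubble -2.2 [-9.5  4.8] 426 -> off -2.2
level slope [-1.27001889e-02  1.18516030e+02] board [-5.04893848e-03  7.40229264e+01]
23.9 [-1.80295037  1.67436475 11.01969101]
```

```bash
python3 - <<'E'
from bub import *
m,im,d=cam("wrist"); W=world(m,d)
A=(W[...,:2]*1000-o)@u
for r in range(86,234):
    p=im[r,318:327].mean(0)
    if p.sum()<260 or (140<r<190): print(r,A[r,322].round(1),p.round().astype(int).tolist(),end=" | ")
E
```

```text
89 41.3 [93, 81, 70] | 90 40.8 [97, 86, 75] | 92 40.0 [97, 84, 75] | 141 13.8 [117, 165, 116] | 142 13.3 [107, 134, 96] | 143 12.8 [96, 86, 72] | 144 12.2 [95, 81, 69] | 145 11.7 [94, 78, 68] | 146 10.9 [109, 143, 100] | 147 10.4 [117, 165, 114] | 148 9.9 [116, 162, 113] | 149 9.2 [116, 162, 113] | 150 8.7 [116, 162, 113] | 151 8.1 [116, 162, 112] | 152 7.6 [116, 162, 113] | 153 7.2 [116, 162, 113] | 154 6.4 [116, 162, 113] | 155 6.0 [115, 161, 112] | 156 5.2 [112, 159, 108] | 157 4.8 [157, 184, 154] | 158 4.2 [210, 212, 204] | 159 3.6 [225, 221, 217] | 160 3.2 [224, 221, 217] | 161 2.4 [224, 221, 216] | 162 2.1 [224, 221, 216] | 163 1.4 [224, 221, 216] | 164 0.7 [224, 221, 216] | 165 0.2 [224, 221, 216] | 166 -0.3 [224, 221, 216] | 167 -0.9 [224, 221, 216] | 168 -1.7 [224, 221, 216] | 169 -2.0 [224, 221, 216] | 170 -2.9 [224, 221, 216] | 171 -3.3 [223, 221, 216] | 172 -4.0 [223, 221, 216] | 173 -4.6 [223, 221, 216] | 174 -5.2 [223, 221, 216] | 175 -5.6 [223, 221, 216] | 176 -6.5 [223, 221, 216] | 177 -7.0 [223, 221, 216] | 178 -7.5 [223, 220, 216] | 179 -8.2 [224, 221, 217] | 180 -8.7 [227, 223, 221] | 181 -9.2 [188, 195, 182] | 182 -10.2 [116, 161, 114] | 183 -10.5 [107, 140, 98] | 184 -11.1 [98, 97, 75] | 185 -11.6 [95, 79, 67] | 186 -12.3 [94, 76, 66] | 187 -13.1 [108, 142, 98] | 188 -13.8 [115, 163, 112] | 189 -14.2 [115, 160, 110] | 228 -39.4 [92, 80, 66] | 229 -40.1 [89, 74, 62] | 230 -40.6 [91, 75, 62] |
```

The bubble is steady at about -2.5 mm, wholly inside the lines (bubble edges +4.7/-9.4 mm, lines at +12.2/-11.8 mm). The push is 10.8 N and the level is seated, so I'm handing in.

```bash
python3 -c "
from bench import manip
print(manip.hand_in())"
```

```text
the job is handed in; nothing more can be done
None
```

The job is handed in with the level seated in the slot, the bubble resting about 2.5 mm off centre but wholly between the lines, and the fingers still pressing on top at about 11 N; the jar, planter and food container were not touched.

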